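# Find the gap behind the toy oven's flap with gauge leaves

## Task

The toy oven's sprung flap rattles because of a gap of unknown width behind it. Take the wooden gauge leaves from the stand one at a time, the thinnest first and then the next thicker, and lower each blade gently into the gap from above until one binds: leave that first leaf that binds in the gap, upright and pushed down until the underside of its handle is about level with the oven's top, and hang the loose ones back in the stand. Do not force a leaf or push the flap open with one that is too thick, and leave the other toys alone.

Things in the scene. Friction and masses are not known exactly. Their poses are not given: they have to be found in the camera images.
- oven: Lilac toy oven, fixed. Origin: centre of the body's underside on the table, z up, front to its -x. Body 120 (x) x 170 (y) x 125 mm high; a panel 45 mm higher along the back edge. In front of it stands a flap, upright, 8 mm thick, 150 mm wide, top edge z = 115, hinged at the bottom (z = 15), inner face x = -91 mm. The space between flap and body (front x = -60) is open from above.
- rib (a point): Fixed point at x = -85, y = 0, z = 98 mm of the oven: where, at rest, the crest of the level half-round rib (6 mm radius, 70 mm long along y) on the flap's inner face lies. The gap is the clear x distance from this crest to the stop pad facing it, on the oven's side (+x). Same at all y within 25 mm of the middle. Pressing a leaf on any part here with over 20 N is ramming it.
- pad_mark (a point): Fixed point at x = -60, y = 0, z = 100 mm of the oven, on the body's front. The pad, 60 mm wide, sticks out from here to -x by an unmeasured amount (in the rules it is named pad_near or pad_far): the gap between pad and rib lies somewhere from 5 to 11 mm, fixed in a run. The pad's face is flat and square to x from z = 60 to 100 mm and above that rounds back with 4 mm radius.
- flap_top (a point): Middle of the flap's inner top edge (at rest x = -91, y = 0, z = 115 mm of the oven); moves with the flap. A spring holds the flap: at rib height about 3 N outwards (oven -x) starts to move it, then 0.6 N more per mm. A binding leaf pushes the rib out by what it exceeds the gap, this point 1.2 times that: 1 to 3 mm for the first leaf that binds; over 4 mm is forced.
- stand: Open wooden stand, 60 (x) x 236 (y) x 58 mm high, fixed. Origin: centre of its underside, z up. Four places along y, at -84, -28, 28 and 84 mm, each an opening 17 mm (x) by 50 mm (y) between two rails, tops at z = 58 mm. A leaf hangs blade down with its handle's underside on the rails; any leaf fits any place, and which hangs where varies.
- leaf_a: Plywood gauge leaf with a 5 mm blade. Handle block 24 (x) x 26 (y) x 45 mm (z); below the middle of it a blade 5 (x, thickness) x 24 (y) x 45 mm, half-round tip. 40 g. The set has 5, 8, 11 and 14 mm blades with handles 26, 32, 38 and 44 mm wide. Origin: centre of the handle's underside, z up; hangs in the stand, axes along the stand's.
- leaf_a_tip (a point): Lowest point of that 5 mm blade, 45 mm below the leaf's origin.
- leaf_b: Plywood gauge leaf with a 8 mm blade. Handle block 24 (x) x 32 (y) x 45 mm (z); below the middle of it a blade 8 (x, thickness) x 24 (y) x 45 mm, half-round tip. 40 g. The set has 5, 8, 11 and 14 mm blades with handles 26, 32, 38 and 44 mm wide. Origin: centre of the handle's underside, z up; hangs in the stand, axes along the stand's.
- leaf_b_tip (a point): Lowest point of that 8 mm blade, 45 mm below the leaf's origin.
- leaf_c: Plywood gauge leaf with a 11 mm blade. Handle block 24 (x) x 38 (y) x 45 mm (z); below the middle of it a blade 11 (x, thickness) x 24 (y) x 45 mm, half-round tip. 40 g. The set has 5, 8, 11 and 14 mm blades with handles 26, 32, 38 and 44 mm wide. Origin: centre of the handle's underside, z up; hangs in the stand, axes along the stand's.
- leaf_c_tip (a point): Lowest point of that 11 mm blade, 45 mm below the leaf's origin.
- leaf_d: Plywood gauge leaf with a 14 mm blade. Handle block 24 (x) x 44 (y) x 45 mm (z); below the middle of it a blade 14 (x, thickness) x 24 (y) x 45 mm, half-round tip. 40 g. The set has 5, 8, 11 and 14 mm blades with handles 26, 32, 38 and 44 mm wide. Origin: centre of the handle's underside, z up; hangs in the stand, axes along the stand's.
- leaf_d_tip (a point): Lowest point of that 14 mm blade, 45 mm below the leaf's origin.
- pan: Steel toy frying pan, 68 mm wide, 15 mm high, 50 mm handle to its -x; a bystander, to be left alone. Origin: centre of its underside.
- chair: Yellow plastic toy dining chair, 45 x 45 mm, 95 mm high; a bystander, to be left alone. Origin: centre of its underside.
- tree: Green wooden toy tree, 64 mm wide, 110 mm high; a bystander, to be left alone. Origin: centre of its underside.
- cube: Clear acrylic display cube, 60 mm; a bystander, to be left alone. Origin: centre of its underside.
- mug: Small white toy mug, 34 mm wide, 30 mm high; a bystander, to be left alone. Origin: centre of its underside.
- car: Wooden toy car, 70 x 36 x 42 mm; a bystander, to be left alone. Origin: centre of its underside.
Things that resemble listed ones, but are neither listed nor needed, are in the scene too. Of the things shaped like the stand, the wooden one is meant.

How it is judged:
By the outcome, as a careful person would: the job done as asked, in the order asked, and still so for the second after the job is handed in, with the robot touching nothing.
It also fails if it takes over 72 s, if anything falls off the work surface, if the arm or the gripper's body presses on something with over 40 N, if the wrist force passes 120 N, or if a joint passes its speed limit or range.

## Robot

A 6-joint arm with a two-finger parallel gripper is mounted at the origin on the work surface. World frame = base frame: x ahead of the robot, y to its left, z up, the work surface at z = 0. Lengths are in m, angles in rad, forces in N, time in s.
With the tool pointing down it reaches from about 0.375 to 0.975 m from the base axis. Payload 3.8 kg.
Tool frame: the origin (TCP) lies midway between the tips of the shut fingers; the grasp point (between the pads) lies 19 mm behind it; z points along the fingers, y is the line along which they close (so a half turn about z gives the same grasp; the last joint's range is limited). The gripper opens to 85 mm and grips with 20 to 120 N. Pads are 22 mm wide; open, the fingers measure 114 mm over their backs; the gripper's body (76 mm by 85 mm) begins 54 mm behind the grasp point. The pads swing forward as they close: fully open they stand 13 mm farther back than shut.
Start: joints at [-1.298, 0.264, 1.604, -0, 1.274, -0.037], TCP at [0.206, -0.643, 0.231] pointing down, gripper open.
Joint ranges: [-2.63, 2.63], [-0.94, 2.18], [0.31, 2.57], [-1.31, 4.45], [0, 2.66], [-2.55, 2.55]. Speed limits (rad/s): [2.57, 2.57, 3.14, 3.14, 3.14, 3.14].

## Interface

Orientations are given as a rotation vector (axis times angle).
In Python, from workcell import sensors, viewer, job gives the robot as it stands.
- The arm moves only by the shell command python3 -m inch 'ROWS' [FORCE]. ROWS is JSON, one flat list of numbers, 7 for each row, row after row: the shift along the tool's x, y, z in mm, then the turn, a rotation vector about the tool's x, y, z in degrees, then the finger opening in mm, from 0 to 85.4. A call has exactly 8 rows; each row shifts and turns the commanded pose from where the row before left it, along the tool's axes as they then stand; what a row does not reach is not made up. A row lasts 1/10 s, in which the tool goes at most 50 mm and 8.59 degrees, less where a joint would pass 70% of its speed; a pose out of reach is approached as far as the arm can. A call is refused whole if a number of a shift passes 50 or a number of a turn 8.59, either way. A call with a gripper value outside its range is refused whole. The fingers move at their own pace and stop on an object; FORCE is the grip in N (left out, the last holds). Time passes only in rows, so rows that do not move let the fingers close, or fill a call up. It gives the time, the measured TCP pose, the force, the opening and the grip force at its end, in the units of the state.
- sensors.read_state(): the state, without advancing time (a new reading comes with each control period).
- viewer.read_camera(name): name is "scene" or "top" or "wrist"; returns the picture (420x560x3 uint8, red, green, blue); there is no depth.
- viewer.camera_params(name): a dict with "K" (3x3 intrinsics, pixels), "world_to_cam" (4x4, takes a point from world to camera coordinates). Camera axes: x right, y down, z forward; pixel columns grow to the right and rows downward; lengths in m; the calibration is good to about 2 mm. A picture is of the moment at which its call begins: read the wrist's pose just before it. camera_params takes no time and is no camera call; for the wrist camera it gives the pose at the moment of the call.
- job.finish_job(): hands the job in; it is judged then, once.
The state is a dict: "time": time; "q": joint angles; "joint_vel": joint speeds; "joint_torque": joint torques, N m; "tool_pos": TCP position; "tcp_rot": TCP orientation; "wrist_force": force on the tool from outside, world axes, zero at the start; "torque": the same for the moment, N m; "width": opening from 0.0 (shut) to 1.0 (fully open); "grip_force": force on a finger pad.
Only numpy, scipy, OpenCV 4.12 (cv2) and the standard library are available. Lean on these libraries where they do the work, as an engineer would, in place of code of your own. Each camera call takes 0.05 s, during which the arm holds its last target. There are 200 camera calls.

## Working session

There is one attempt and no reset: what is moved stays moved. The work goes in short steps, Python scripts to look and compute and a shell command to move; the robot and the scene stay as the last step left them, time stands still between calls to the robot, and variables do not carry over. Pictures are saved under pics/ and viewed, at most 10 in all, crops included, and the job is handed in when it is done.

```bash
ls; mkdir -p pics
cat > h.py <<'E'
import numpy as np,cv2
from workcell import sensors,viewer,job
from scipy.spatial.transform import Rotation as R
def snap(n,f):
    s=sensors.read_state(); P=viewer.camera_params(n); im=viewer.read_camera(n)
    cv2.imwrite(f'pics/{f}.png',im[:,:,::-1]); np.savez(f'pics/{f}.npz',K=P['K'],T=P['world_to_cam'],im=im); return im
def load(f):
    d=np.load(f'pics/{f}.npz'); return d['im'],d['K'],d['T']
def ray(K,T,u,v):
    Rm=T[:3,:3]; c=-Rm.T@T[:3,3]; return c,Rm.T@np.linalg.inv(K)@np.array([u,v,1.])
def onz(K,T,u,v,z):
    c,d=ray(K,T,u,v); return c+d*(z-c[2])/d[2]
def proj(K,T,p):
    q=K@(T[:3,:3]@np.asarray(p)+T[:3,3]); return q[:2]/q[2]
E
python3 - <<'E'
from h import *
a=snap('scene','s0');b=snap('top','t0')
for f in('s0','t0'):
    _,K,T=load(f);print(K.round(1).tolist(),T.round(3).tolist())
s=sensors.read_state();print(s)
E
```

```text
pics
[[526.6, 0.0, 288.4], [0.0, 526.6, 208.2], [0.0, 0.0, 1.0]] [[-0.352, 0.936, -0.002, 0.155], [0.55, 0.204, -0.81, -0.187], [-0.758, -0.286, -0.586, 1.642], [0.0, 0.0, 0.0, 1.0]]
[[442.4, 0.0, 279.8], [0.0, 442.4, 215.8], [0.0, 0.0, 1.0]] [[-0.008, -0.999, -0.035, 0.036], [-0.981, 0.015, -0.193, 0.525], [0.193, 0.033, -0.981, 1.022], [0.0, 0.0, 0.0, 1.0]]
{'time': 0.1, 'q': array([-1.29787438e+00,  2.64702910e-01,  1.60525926e+00, -3.48613565e-05,
        1.27373217e+00, -3.69046447e-02]), 'joint_vel': array([-1.18647152e-03, -2.41531711e-05, -3.49299434e-03,  7.09204634e-05,
        1.42461629e-03,  1.46781357e-03]), 'joint_torque': array([-4.75465258e-04, -5.16713119e+01, -3.68591774e+01, -1.23565187e-04,
        6.38057885e-03, -3.85844010e-05]), 'tool_pos': array([ 0.20560329, -0.64220845,  0.23005785]), 'tcp_rot': array([-3.10191110e+00, -4.84424725e-01,  4.40369111e-04]), 'wrist_force': array([ 0.32495371, -0.36718898, -0.11320303]), 'torque': array([ 0.05577643, -0.02712335, -0.00285671]), 'grip_force': 0.0, 'width': 0.9963921365712527}
```

View pics/t0.png

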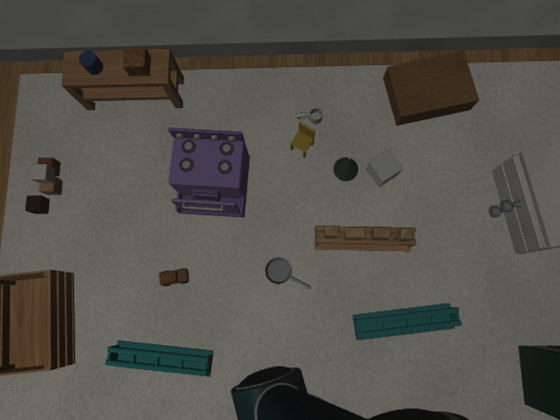

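View pics/s0.png

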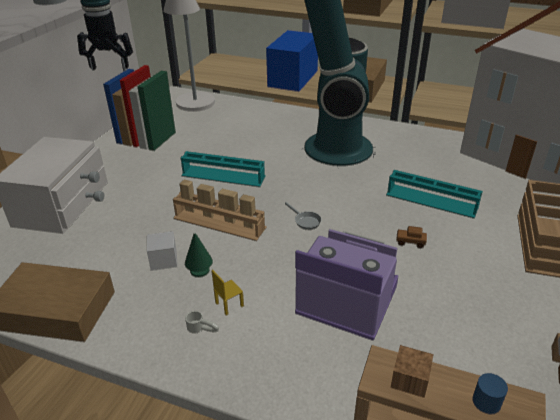

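Top view: the wooden stand is at (365,237), with four handles at (331,232), (354,233), (381,233) and (409,234). The teal look-alikes are at (408,320) and (160,358). The oven is at (208,170), with its flap along row ~208. I choose the wooden one and will check it close up.

Run:
```python
from h import *
im,K,T=load('t0')
for n,u,v,z in[('st',(316),226,.058),('st',415,228,.058),('st',365,237,.058),('h',331,232,.1),('h',354,233,.1),('h',381,233,.1),('h',409,234,.1),('flap',175,202,.115),('flap',244,206,.115),('obackL',169,130,.17),('obackR',243,133,.17)]:
    print(n,onz(K,T,u,v,z).round(3))
s=sensors.read_state();Rt=R.from_rotvec(s['tcp_rot']).as_matrix();print(Rt.round(3))
P=viewer.camera_params('wrist');Tc=P['world_to_cam'];print(P['K'].round(1).tolist());c=-Tc[:3,:3].T@Tc[:3,3]
print('cam in tool',Rt.T@(c-s['tool_pos']),(Tc[:3,:3]@Rt).round(3))
c=cv2.resize(im[115:260,155:430],None,fx=2.9,fy=2.9,interpolation=cv2.INTER_CUBIC)
cv2.imwrite('pics/t0c.png',np.clip(c[:,:,::-1]*1.8,0,255))
```

```text
st [ 0.498 -0.057  0.058]
st [ 0.49  -0.291  0.058]
st [ 0.47  -0.172  0.058]
h [ 0.476 -0.088  0.1  ]
h [ 0.473 -0.141  0.1  ]
h [ 0.472 -0.202  0.1  ]
h [ 0.469 -0.265  0.1  ]
flap [0.549 0.27  0.115]
flap [0.537 0.11  0.115]
obackL [0.703 0.275 0.17 ]
obackR [0.692 0.107 0.17 ]
[[ 0.952  0.305 -0.001]
 [ 0.305 -0.952  0.002]
 [ 0.    -0.002 -1.   ]]
[[309.6, 0.0, 278.2], [0.0, 309.6, 206.1], [0.0, 0.0, 1.0]]
cam in tool [ 0.08440088 -0.00058168 -0.14241687] [[-0.001  1.    -0.001]
 [-0.946 -0.001 -0.323]
 [-0.323  0.     0.946]][ WARN:0@0.249] global loadsave.cpp:1063 imwrite_ Unsupported depth image for selected encoder is fallbacked to CV_8U.
```

View pics/t0c.png

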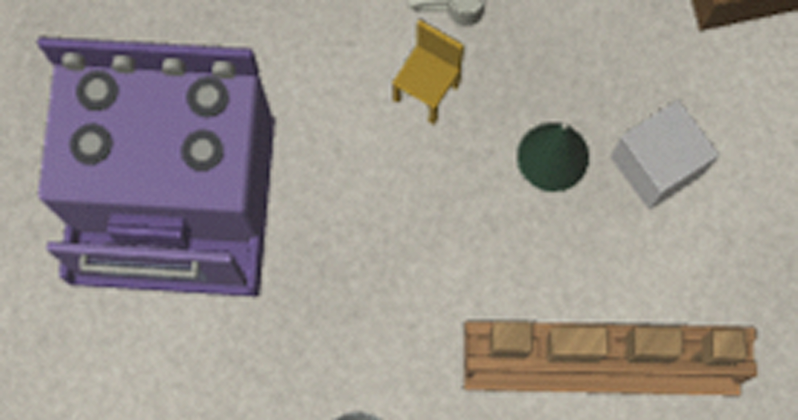

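Close crop: the wooden stand holds four plywood handles, at crop x ≈512, 579, 656 and 724. The second is clearly the widest, and the end ones are narrow. I'll go over the stand with the wrist camera.

```bash
cat >> h.py <<'E'
def down(yaw): # tool x at world yaw (deg), z down
    y=np.radians(yaw); x=np.array([np.cos(y),np.sin(y),0]); z=np.array([0,0,-1.]); return np.c_[x,np.cross(z,x),z]
def plan(p,yaw,n,dec=0):
    s=sensors.read_state(); R0=R.from_rotvec(s['tcp_rot']); dR=(R0.inv()*R.from_matrix(down(yaw))).as_rotvec()/n
    d=(np.array(p)-s['tool_pos'])/n*1000
    for i in range(n):
        print((R0*R.from_rotvec(dR*i)).inv().apply(d).round(dec).tolist(),np.degrees(dR).round(1).tolist())
def st():
    s=sensors.read_state(); Rt=R.from_rotvec(s['tcp_rot']).as_matrix()
    print('t %.2f'%s['time'],'p',(s['tool_pos']*1000).round(1),'yaw %.2f'%np.degrees(np.arctan2(Rt[1,0],Rt[0,0])),'tilt',Rt[2,:2].round(4),'F',s['wrist_force'].round(2),'M',s['torque'].round(3),'w %.1f g %.1f'%(s['width']*85.4,s['grip_force']))
E
python3 - <<'E'
from h import *
plan([.465,-.14,.30],88,14)
E
```

```text
[29.0, -29.0, -5.0] [-0.0, -0.0, -5.0]
[31.0, -26.0, -5.0] [-0.0, -0.0, -5.0]
[33.0, -23.0, -5.0] [-0.0, -0.0, -5.0]
[35.0, -20.0, -5.0] [-0.0, -0.0, -5.0]
[37.0, -17.0, -5.0] [-0.0, -0.0, -5.0]
[38.0, -14.0, -5.0] [-0.0, -0.0, -5.0]
[39.0, -10.0, -5.0] [-0.0, -0.0, -5.0]
[40.0, -7.0, -5.0] [-0.0, -0.0, -5.0]
[40.0, -3.0, -5.0] [-0.0, -0.0, -5.0]
[40.0, 0.0, -5.0] [-0.0, -0.0, -5.0]
[40.0, 4.0, -5.0] [-0.0, -0.0, -5.0]
[40.0, 7.0, -5.0] [-0.0, -0.0, -5.0]
[39.0, 11.0, -5.0] [-0.0, -0.0, -5.0]
[38.0, 14.0, -5.0] [-0.0, -0.0, -5.0]
```

```bash
python3 -m inch '[29,-29,-5,0,0,-5,85, 31,-26,-5,0,0,-5,85, 33,-23,-5,0,0,-5,85, 35,-20,-5,0,0,-5,85, 37,-17,-5,0,0,-5,85, 38,-14,-5,0,0,-5,85, 39,-10,-5,0,0,-5,85, 40,-7,-5,0,0,-5,85]' && python3 -m inch '[40,-3,-5,0,0,-5,85, 40,0,-5,0,0,-5,85, 40,4,-5,0,0,-5,85, 40,7,-5,0,0,-5,85, 39,11,-5,0,0,-5,85, 38,14,-5,0,0,-5,85, 0,0,0,0,0,0,85, 0,0,0,0,0,0,85]'
python3 - <<'E'
from h import *
st();snap('wrist','w0')
im=load('w0')[0]; cv2.imwrite('pics/w0b.png',np.clip(im[:,:,::-1].astype(float)*1.6,0,255).astype('uint8'))
E
```

```text
time: 0.9
tool_pos: [0.3552, -0.3534, 0.271]
tcp_rot: [-2.748, -1.521, 0.0]
wrist_force: [0.1, 0.3, 0.6]
width: 0.992
grip_force: 0.0
time: 1.7
tool_pos: [0.4671, -0.1401, 0.3009]
tcp_rot: [-2.262, -2.179, 0.001]
wrist_force: [-0.6, 0.3, 0.1]
width: 0.998
grip_force: 0.0
t 1.70 p [ 467.1 -140.1  300.9] yaw 87.86 tilt [-0.0004 -0.0008] F [-0.56  0.33  0.1 ] M [ 0.039 -0.025 -0.021] w 85.2 g 0.0
```

View pics/w0b.png

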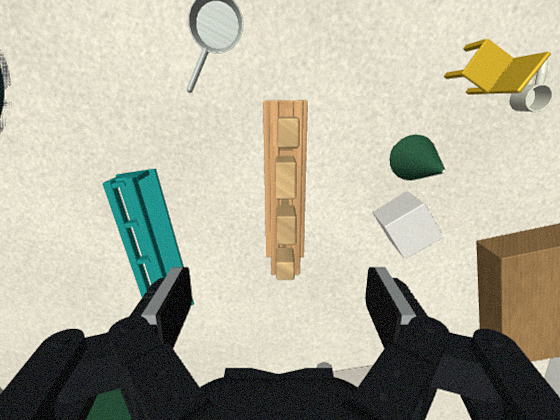

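Wrist view: the wooden stand runs through col ~287, rows 100-278, with handles at rows ~132, 178, 225 and 264. The teal stand is off to the left. I'll zoom in for handle edges.

Run:
```python
from h import *
im=load('w0')[0]; c=np.rot90(im[95:290,250:325]); c=cv2.resize(c,None,fx=4,fy=4,interpolation=cv2.INTER_CUBIC)
cv2.imwrite('pics/w0c.png',np.clip(c[:,:,::-1].astype(float)*1.6,0,255).astype('uint8'))
```

```text
(no output)
```

View pics/w0c.png

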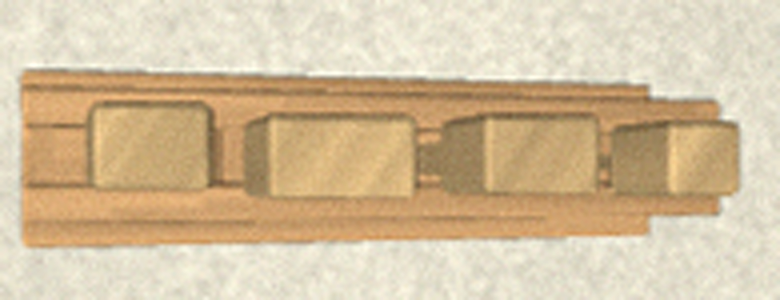

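Crop: handle tops span x 92-210, 271-415, 487-598 and 670-740. Converting these to widths.

Run:
```python
from h import *
im,K,T=load('w0')
for x0,x1,y0,y1 in[(92,210,103,187),(271,415,115,195),(487,598,115,193),(670,740,122,193)]:
    ym=(y0+y1)/2;xm=(x0+x1)/2
    f=lambda x,y:onz(K,T,325-y/4-.5,95+x/4-.5,.103)*1000
    a,b,c,d=f(x0,ym),f(x1,ym),f(xm,y0),f(xm,y1)
    print('len y',np.linalg.norm(a-b).round(1),'x',np.linalg.norm(c-d).round(1),'ctr',((a+b+c+d)/4).round(1))
for n,u,v,z in[('L',325-70/4,95+22/4,.058),('L',325-245/4,95+22/4,.058),('R',325-85/4,95+649/4,.058),('R',325-233/4,95+649/4,.058),('R2',325-100/4,95+720/4,.058),('R2',325-213/4,95+720/4,.058)]:
    print(n,(onz(K,T,u-.5,v-.5,z)*1000).round(1))
```

```text
len y 31.0 x 22.6 ctr [480.6 -89.2 103. ]
len y 41.8 x 22.6 ctr [ 476.4 -142.2  103. ]
len y 36.0 x 23.3 ctr [ 474.8 -203.3  103. ]
len y 25.0 x 22.2 ctr [ 472.  -258.4  103. ]
L [505.  -57.3  58. ]
L [453.6 -55.3  58. ]
R [ 498.1 -263.9   58. ]
R [ 446.6 -261.9   58. ]
R2 [ 492.4 -292.1   58. ]
R2 [ 452.2 -290.5   58. ]
```

By width, the order from +y to -y is b(32), d(44), c(38), a(26). Leaf a is at about (472,-258).

```bash
python3 -m inch '[-23.5,2,30,0,0,0,50, -23.5,2,30,0,0,0,50, -23.5,2,30,0,0,0,50, -23.5,2,30,0,0,0,50, -24,1.5,30,0,0,0,50, 0,0,20,0,0,0,50, 0,0,0,0,0,0,50, 0,0,0,0,0,0,50]' 25; python3 -c "
from h import *
st();snap('wrist','w1')
im=load('w1')[0]; cv2.imwrite('pics/w1b.png',np.clip(im[:,:,::-1].astype(float)*1.6,0,255).astype('uint8'))"
```

```text
time: 2.55
tool_pos: [0.4709, -0.2599, 0.1309]
tcp_rot: [-2.266, -2.174, 0.001]
wrist_force: [0.3, -0.4, 1.7]
width: 0.583
grip_force: 0.0
t 2.55 p [ 470.9 -259.9  130.9] yaw 87.62 tilt [ 0.0007 -0.0015] F [ 0.26 -0.37  1.68] M [ 0.022  0.011 -0.052] w 49.8 g 0.0
```

View pics/w1b.png

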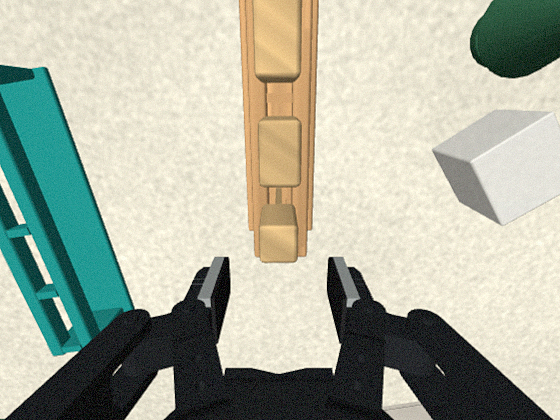

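Leaf a's top face is at about cols 260-297, rows 224-262. It is centred between the pads in x, which matches the estimate.

Run:
```python
from h import *
im,K,T=load('w1')
for p in[(278.5,224),(278.5,262),(260.5,243),(297.5,243)]:print((onz(K,T,*p,.103)*1000).round(1))
```

```text
[ 472.3 -245.1  103. ]
[ 471.3 -270.5  103. ]
[ 460.9 -257.1  103. ]
[ 483.3 -258.   103. ]
```

```bash
python3 -m inch '[1,0.5,17,0,0,0,50, 1,0.5,17,0,0,0,50, 0,0,17,0,0,0,50, 0,0,16,0,0,0,50, 0,0,0,0,0,0,10, 0,0,0,0,0,0,10, 0,0,0,0,0,0,10, 0,0,0,0,0,0,10]' 25;python3 -m inch '[0,0,0,0,0,0,10, 0,0,0,0,0,0,10, 0,0,0,0,0,0,10, 0,0,-10,0,0,0,10, 0,0,-20,0,0,0,10, 0,0,-20,0,0,0,10, 0,0,-20,0,0,0,10, 0,0,0,0,0,0,10]' ; python3 -c "
from h import *
st()
plan([.53,.30,.30],86,14)"
```

```text
time: 3.4
tool_pos: [0.4741, -0.2577, 0.0658]
tcp_rot: [2.263, 2.176, 0.001]
wrist_force: [0.0, -0.9, 0.2]
width: 0.274
grip_force: 30.4
time: 4.2
tool_pos: [0.4752, -0.2584, 0.1378]
tcp_rot: [2.26, 2.173, 0.003]
wrist_force: [0.7, 0.7, -0.5]
width: 0.28
grip_force: 30.6
t 4.20 p [ 475.2 -258.4  137.8] yaw 87.75 tilt [-0.003   0.0055] F [ 0.71  0.65 -0.51] M [-0.044  0.004 -0.024] w 23.9 g 30.6
[40.0, 2.0, -12.0] [0.0, 0.0, 0.1]
[40.0, 2.0, -12.0] [0.0, 0.0, 0.1]
[40.0, 2.0, -12.0] [0.0, 0.0, 0.1]
[40.0, 2.0, -12.0] [0.0, 0.0, 0.1]
[40.0, 2.0, -12.0] [0.0, 0.0, 0.1]
[40.0, 2.0, -12.0] [0.0, 0.0, 0.1]
[40.0, 2.0, -12.0] [0.0, 0.0, 0.1]
[40.0, 2.0, -12.0] [0.0, 0.0, 0.1]
[40.0, 2.0, -12.0] [0.0, 0.0, 0.1]
[40.0, 2.0, -12.0] [0.0, 0.0, 0.1]
[40.0, 1.0, -12.0] [0.0, 0.0, 0.1]
[40.0, 1.0, -12.0] [0.0, 0.0, 0.1]
[40.0, 1.0, -12.0] [0.0, 0.0, 0.1]
[40.0, 1.0, -12.0] [0.0, 0.0, 0.1]
```

```bash
python3 -m inch '[0,0,-35,0,0,0,10, 0,0,-35,0,0,0,10, 39,2.3,-7,0,0,0.1,10, 39,2.3,-7,0,0,0.1,10, 39,2.3,-7,0,0,0.1,10, 39,2.3,-7,0,0,0.1,10, 39,2.3,-7,0,0,0.1,10, 39,2.3,-7,0,0,0.1,10]' && python3 -m inch '[39,2.3,-7,0,0,0.1,10, 39,2.3,-7,0,0,0.1,10, 39,2.3,-7,0,0,0.1,10, 39,2.3,-7,0,0,0.2,10, 39,2.3,-7,0,0,0.2,10, 39,2.3,-7,0,0,0.2,10, 39,2.3,-7,0,0,0.2,10, 0,0,0,0,0,0,10]' && python3 -m inch '[0,0,0,0,0,0,10, 0,0,0,0,0,0,10, 0,0,0,0,0,0,10, 0,0,0,0,0,0,10, 0,0,0,0,0,0,10, 0,0,0,0,0,0,10, 0,0,0,0,0,0,10, 0,0,0,0,0,0,10]' ; python3 -c "
from h import *
st();snap('wrist','w2');snap('scene','s2')
im=load('w2')[0]; cv2.imwrite('pics/w2b.png',np.clip(im[:,:,::-1].astype(float)*1.6,0,255).astype('uint8'))"
```

```text
time: 5.0
tool_pos: [0.4963, -0.0224, 0.2453]
tcp_rot: [-2.276, -2.164, 0.002]
wrist_force: [0.7, -0.6, -0.7]
width: 0.276
grip_force: 30.5
time: 5.8
tool_pos: [0.5287, 0.252, 0.2948]
tcp_rot: [-2.291, -2.147, -0.002]
wrist_force: [0.2, 0.5, 0.2]
width: 0.275
grip_force: 30.5
time: 6.6
tool_pos: [0.5286, 0.2476, 0.2954]
tcp_rot: [2.297, 2.143, 0.0]
wrist_force: [-1.1, 0.1, -1.2]
width: 0.282
grip_force: 30.5
t 6.60 p [528.6 247.6 295.4] yaw 86.04 tilt [0.0001 0.0001] F [-1.15  0.11 -1.21] M [-0.004 -0.007  0.003] w 24.1 g 30.5
```

View pics/w2b.png

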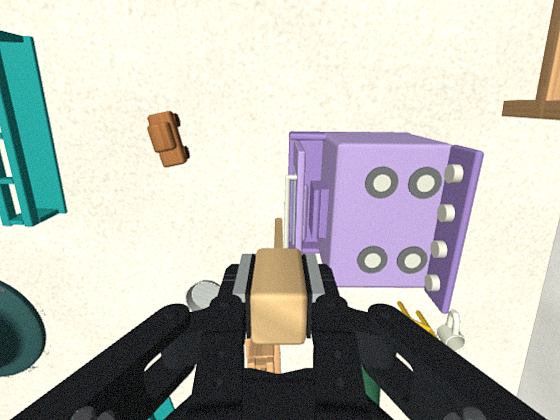

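The wrist view from above shows the oven: body front edge at col ~330, flap at cols 290-303, pad block near (317,200). The held leaf hides part of it, so I'll shift for a clearer, closer look.

```bash
python3 -m inch '[20,0,12,0,0,0,10, 20,0,12,0,0,0,10, 20,0,12,0,0,0,10, 0,0,0,0,0,0,10, 0,0,0,0,0,0,10, 0,0,0,0,0,0,10, 0,0,0,0,0,0,10, 0,0,0,0,0,0,10]' ; python3 -c "
from h import *
st();snap('wrist','w3')
im=load('w3')[0]; c=im[40:250,250:480];c=cv2.resize(c,None,fx=2.8,fy=2.8,interpolation=cv2.INTER_CUBIC); cv2.imwrite('pics/w3b.png',np.clip(c[:,:,::-1].astype(float)*1.6,0,255).astype('uint8'))"
```

```text
time: 7.5
tool_pos: [0.533, 0.3073, 0.26]
tcp_rot: [2.297, 2.143, 0.002]
wrist_force: [0.7, 0.1, -0.5]
width: 0.279
grip_force: 30.5
t 7.50 p [533.  307.3 260. ] yaw 86.02 tilt [0.0004 0.001 ] F [ 0.67  0.09 -0.51] M [ 0.001 -0.054 -0.009] w 23.9 g 30.5
```

View pics/w3b.png

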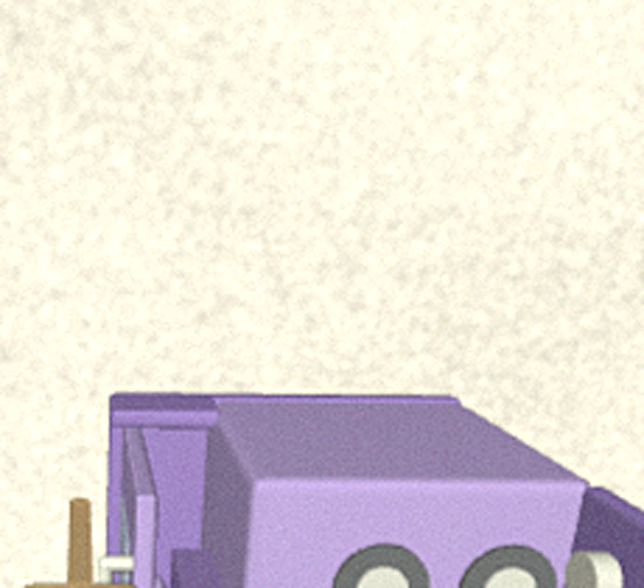

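The oven now lies at the image bottom because image up is +y, so I need to go the other way.

```bash
python3 -m inch '[-30,0,0,0,0,0,10, -30,0,0,0,0,0,10, -30,0,0,0,0,0,10, -30,0,0,0,0,0,10, -27,0,0,0,0,0,10, 0,0,0,0,0,0,10, 0,0,0,0,0,0,10, 0,0,0,0,0,0,10]' ; python3 -c "
from h import *
st();snap('wrist','w4')
im=load('w4')[0]; c=im[20:260,220:480];c=cv2.resize(c,None,fx=2.5,fy=2.5,interpolation=cv2.INTER_CUBIC); cv2.imwrite('pics/w4b.png',np.clip(c[:,:,::-1].astype(float)*1.6,0,255).astype('uint8'))"
```

```text
time: 8.35
tool_pos: [0.5228, 0.1614, 0.2596]
tcp_rot: [-2.297, -2.143, -0.001]
wrist_force: [0.2, -0.7, 0.1]
width: 0.275
grip_force: 30.5
t 8.35 p [522.8 161.4 259.6] yaw 86.05 tilt [0.0006 0.0006] F [ 0.19 -0.68  0.1 ] M [-0.068  0.    -0.003] w 23.5 g 30.5
```

View pics/w4b.png

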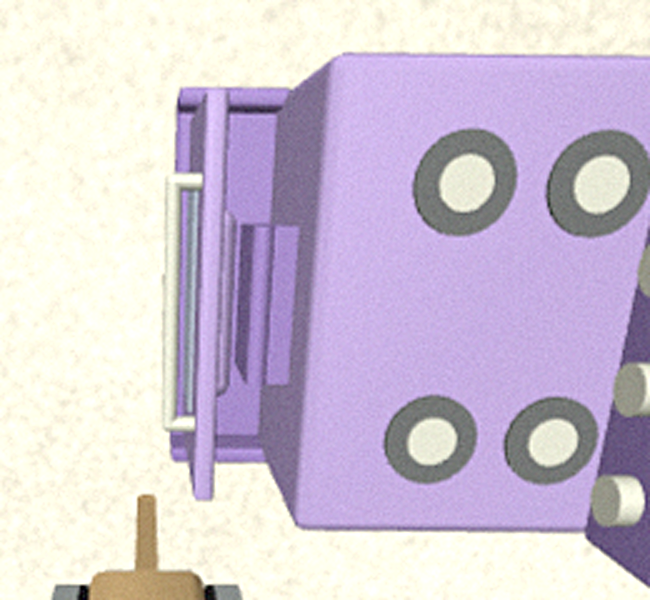

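The oven is clear now. In crop coordinates the body's front top edge runs (342,55) to (299,527), the flap's inner top edge (228,92) to (213,498), and the held blade is at (147,495). Computing the oven frame and checking sizes.

Run:
```python
from h import *
im,K,T=load('w4')
f=lambda x,y,z:onz(K,T,220+x/2.5-.3,20+y/2.5-.3,z)*1000
a,b=f(342,55,.125),f(299,527,.125)
c,d=f(228,92,.115),f(213,498,.115); e,g=f(208,92,.115),f(195,498,.115)
print('body',a.round(1),b.round(1),np.linalg.norm(a-b)); print('flap in',c.round(1),d.round(1),np.linalg.norm(c-d),'out',e.round(1),g.round(1))
for p,q in((a,b),(c,d),(e,g)):
    print('yaw of y axis',np.degrees(np.arctan2(-(p-q)[0],(p-q)[1])))
y=(a-b);y[2]=0;y/=np.linalg.norm(y);x=np.array([y[1],-y[0],0])
print('mid body',((a+b)/2).round(1),'mid flap',((c+d)/2).round(1),'dist',((a+b)/2-(c+d)/2)@x, 'dist y',((a+b)/2-(c+d)/2)@y,'thick',((c+d)/2-(e+g)/2)@x)
# row intensity profiles at several rows for edges
hsv=cv2.cvtColor(im,cv2.COLOR_RGB2GRAY)
for v in(80,110,140,165): print(v,hsv[v,290:360].tolist())
```

```text
body [595.2 285.3 125. ] [580.5 121.7 125. ] 164.26451130212575
flap in [559.4 278.2 115. ] [548.3 132.2 115. ] 146.45860252487876 out [552.7 278.7 115. ] [541.1 132.7 115. ]
yaw of y axis -5.147903892756417
yaw of y axis -4.3790543143303555
yaw of y axis -4.547417426514364
mid body [587.8 203.5 125. ] mid flap [553.8 205.2 115. ] dist 33.998027742428384 dist y 1.3374342687739385 thick 6.943909274819649
80 [98, 92, 103, 106, 109, 100, 74, 69, 73, 82, 71, 78, 116, 131, 132, 129, 123, 120, 121, 98, 87, 108, 108, 105, 106, 105, 102, 106, 104, 103, 100, 102, 108, 105, 106, 103, 104, 104, 102, 97, 68, 76, 73, 74, 76, 78, 76, 72, 72, 77, 71, 74, 72, 77, 73, 75, 73, 74, 84, 93, 109, 117, 114, 116, 117, 126, 127, 119, 127, 126]
110 [132, 98, 83, 108, 100, 89, 88, 117, 120, 74, 79, 113, 123, 134, 127, 118, 126, 116, 90, 82, 108, 100, 91, 66, 77, 100, 72, 55, 56, 63, 58, 70, 86, 83, 86, 80, 81, 76, 72, 69, 85, 93, 88, 83, 88, 85, 80, 89, 86, 82, 79, 77, 78, 75, 73, 73, 84, 102, 113, 119, 120, 116, 116, 126, 124, 124, 122, 122, 126, 125]
140 [113, 87, 102, 98, 86, 88, 106, 119, 78, 77, 107, 121, 131, 126, 123, 122, 117, 87, 86, 112, 98, 83, 74, 94, 100, 61, 58, 60, 58, 66, 84, 96, 106, 103, 91, 92, 80, 58, 84, 101, 97, 98, 98, 96, 94, 97, 100, 89, 70, 78, 74, 79, 72, 78, 94, 103, 120, 119, 115, 120, 120, 120, 120, 124, 120, 124, 124, 121, 124, 124]
165 [96, 82, 101, 94, 82, 98, 122, 90, 70, 96, 125, 126, 120, 117, 118, 116, 82, 86, 112, 97, 82, 72, 93, 95, 69, 60, 63, 56, 69, 94, 96, 103, 100, 98, 90, 68, 63, 98, 102, 100, 98, 101, 98, 99, 102, 91, 71, 72, 74, 73, 74, 72, 90, 105, 115, 117, 119, 120, 118, 119, 120, 123, 118, 122, 124, 113, 121, 122, 121, 123]
```

Run:
```python
from h import *
im,K,T=load('w4')
c=-T[:3,:3].T@T[:3,3];print('cam',c.round(3))
yw=np.radians(-4.5);x=np.array([np.cos(yw),np.sin(yw),0]);y=np.array([-np.sin(yw),np.cos(yw),0])
m=np.array([550.35,205.3,0]); O=m+95*x  # oven origin
print('O',O.round(1))
for n,u,v,z in[('flapin',307,140,.115),('rib R',314.5,140,.099),('padface top',319.8,140,.101),('pad back',326.5,140,.104),('box end',337.5,140,.104),('body top',343.5,140,.125),('pad yend',320,110,.102),('pad y0',317,172,.102)]:
    p=onz(K,T,u,v,z)*1000-O; print(n,'ovx %.1f ovy %.1f'%(p@x,p@y))
# blade tip in view
b=onz(K,T,220+147/2.5,20+495/2.5,.207)*1000;print('blade tip top end',b.round(1))
```

```text
cam [0.529 0.246 0.402]
O [645.1 197.8   0. ]
flapin ovx -92.3 ovy 4.2
rib R ovx -83.5 ovy 2.3
padface top ovx -78.7 ovy 2.6
pad back ovx -72.7 ovy 3.0
box end ovx -62.3 ovy 3.1
body top ovx -61.0 ovy 5.7
pad yend ovx -80.0 ovy 30.1
pad y0 ovx -79.9 ovy -28.4
blade tip top end [524.5 170.4 207. ]
```

Pad face is at about -79 and rib at -85, so the gap is roughly 6 mm. The order still starts with leaf a. I'll move above the gap and descend with force checks.

```bash
python3 -m inch '[24,18,0,0,0,0.3,10, 23.5,18,0,0,0,0.2,10, 0,0,20,0,0,0,10, 0,0,30,0,0,0,10, 0,0,25,0,0,0,10, 0,0,10,0,0,0,10, 0,0,0,0,0,0,10, 0,0,0,0,0,0,10]' ; python3 -c "
from h import *
st();snap('wrist','w5');g=cv2.cvtColor(load('w5')[0],cv2.COLOR_RGB2GRAY)
for v in(100,150,190,215,230): print(v,g[v,230:350].tolist())"
```

```text
time: 9.2
tool_pos: [0.5625, 0.2063, 0.1753]
tcp_rot: [2.305, 2.134, 0.002]
wrist_force: [-0.9, 0.4, 0.2]
width: 0.274
grip_force: 30.5
t 9.20 p [562.5 206.3 175.3] yaw 85.58 tilt [0.0005 0.0012] F [-0.87  0.39  0.2 ] M [-0.004 -0.016  0.021] w 23.4 g 30.5
100 [166, 170, 165, 166, 166, 161, 162, 162, 162, 168, 170, 173, 169, 166, 161, 159, 163, 158, 167, 165, 166, 172, 176, 174, 171, 173, 172, 177, 176, 171, 169, 169, 174, 168, 169, 177, 177, 173, 177, 174, 173, 172, 172, 172, 172, 171, 174, 175, 169, 168, 168, 165, 176, 177, 175, 175, 172, 167, 171, 170, 172, 170, 167, 165, 163, 164, 166, 167, 164, 166, 170, 170, 175, 176, 175, 169, 168, 169, 168, 169, 170, 167, 172, 172, 167, 170, 165, 165, 163, 159, 159, 165, 165, 165, 167, 173, 172, 175, 181, 174, 177, 173, 174, 171, 171, 170, 168, 169, 168, 176, 171, 177, 168, 171, 171, 169, 172, 168, 165, 164]
150 [168, 163, 166, 163, 166, 169, 168, 165, 160, 162, 163, 159, 162, 166, 171, 171, 170, 170, 170, 167, 164, 168, 152, 106, 124, 125, 126, 128, 128, 124, 125, 125, 108, 87, 69, 42, 56, 46, 61, 96, 108, 103, 105, 105, 105, 104, 103, 106, 
[... 1372 characters left out ...]
 121, 126, 126, 123, 126, 123, 125, 124, 125, 129, 126, 121, 125, 121, 126, 123, 123, 129, 124, 125, 128, 119, 128, 124, 123, 124]
230 [161, 164, 173, 172, 169, 171, 170, 162, 148, 156, 160, 153, 143, 124, 91, 93, 161, 179, 175, 172, 168, 171, 178, 182, 162, 109, 126, 126, 127, 123, 122, 122, 118, 112, 93, 66, 79, 124, 118, 106, 98, 93, 78, 60, 75, 104, 97, 96, 94, 96, 100, 97, 93, 91, 102, 103, 105, 107, 93, 92, 82, 63, 69, 93, 103, 97, 97, 103, 98, 101, 101, 97, 104, 101, 96, 72, 78, 78, 74, 79, 93, 97, 116, 126, 121, 118, 121, 123, 121, 123, 127, 125, 127, 123, 124, 128, 125, 129, 125, 127, 123, 124, 125, 127, 126, 127, 127, 122, 122, 123, 127, 120, 122, 126, 123, 124, 125, 125, 127, 123]
```

Run:
```python
from h import *
im,K,T=load('w5');h=cv2.cvtColor(im,cv2.COLOR_RGB2HSV)
for v in range(232,320,6):
    m=np.where((h[v,230:330,0]<28)&(h[v,230:330,0]>8)&(h[v,230:330,1]>70))[0]+230
    print(v,(m.min(),m.max(),len(m)) if len(m) else None)
g=cv2.GaussianBlur(cv2.cvtColor(im,cv2.COLOR_RGB2GRAY),(1,5),0)
for v in(200,220,236,244):print(v,g[v,250:300].tolist())
s=sensors.read_state();Rt=R.from_rotvec(s['tcp_rot']).as_matrix()
print((T[:3,:3]@Rt).round(4)[0], (Rt.T@(-T[:3,:3].T@T[:3,3]-s['tool_pos'])).round(4))
for z in(.1,.115,.13):print(z,[(Rt.T@(onz(K,T,u,215,z)-s['tool_pos'])*1000).round(1)[1] for u in(253.8,263.2,272,281.5)])
```

```text
232 (np.int64(275), np.int64(281), 7)
238 (np.int64(274), np.int64(282), 9)
244 (np.int64(274), np.int64(282), 9)
250 (np.int64(258), np.int64(298), 41)
256 (np.int64(255), np.int64(301), 47)
262 (np.int64(254), np.int64(302), 49)
268 (np.int64(253), np.int64(303), 51)
274 (np.int64(252), np.int64(303), 52)
280 (np.int64(252), np.int64(304), 53)
286 (np.int64(251), np.int64(305), 55)
292 (np.int64(250), np.int64(306), 57)
298 (np.int64(249), np.int64(307), 59)
304 (np.int64(237), np.int64(307), 59)
310 (np.int64(235), np.int64(307), 60)
316 (np.int64(250), np.int64(306), 57)
200 [169, 168, 172, 158, 105, 123, 125, 128, 126, 124, 124, 122, 121, 104, 78, 69, 115, 121, 112, 106, 95, 88, 77, 58, 78, 108, 104, 101, 103, 105, 105, 98, 73, 92, 100, 103, 104, 104, 99, 97, 88, 77, 60, 71, 107, 100, 99, 101, 102, 101]
220 [168, 169, 171, 169, 136, 118, 125, 126, 127, 124, 127, 124, 121, 109, 83, 68, 98, 122, 115, 107, 100, 91, 77, 64, 78, 103, 100, 96, 102, 102, 99, 94, 79, 91, 102, 105, 104, 102, 100, 94, 85, 73, 59, 78, 106, 101, 102, 100, 100, 100]
236 [168, 166, 163, 164, 156, 113, 121, 130, 127, 124, 122, 123, 125, 115, 91, 65, 85, 128, 115, 107, 100, 89, 82, 62, 80, 100, 94, 97, 95, 96, 96, 97, 95, 92, 100, 106, 102, 102, 98, 89, 83, 67, 62, 92, 102, 102, 99, 102, 101, 101]
244 [170, 166, 165, 166, 158, 116, 121, 125, 126, 126, 126, 122, 121, 118, 95, 71, 83, 128, 114, 109, 99, 90, 79, 71, 86, 99, 97, 96, 97, 96, 95, 95, 96, 95, 102, 104, 105, 100, 97, 90, 80, 61, 66, 108, 103, 101, 98, 100, 102, 99]
[-7.e-04  1.e+00 -0.e+00] [ 0.0845  0.0002 -0.1416]
0.1 [np.float64(-18.2), np.float64(-11.1), np.float64(-4.5), np.float64(2.6)]
0.115 [np.float64(-16.9), np.float64(-10.3), np.float64(-4.2), np.float64(2.5)]
0.13 [np.float64(-15.6), np.float64(-9.5), np.float64(-3.8), np.float64(2.3)]
```

Blade centre is at u≈278, with the rib crest at ~274 and the pad face at ~282.5, so it is centred in the gap within ~0.3 mm. Lowering gently.

```bash
python3 -m inch '[0,0,5,0,0,0,10, 0,0,5,0,0,0,10, 0,0,3,0,0,0,10, 0,0,2,0,0,0,10, 0,0,2,0,0,0,10, 0,0,2,0,0,0,10, 0,0,0,0,0,0,10, 0,0,0,0,0,0,10]'; python3 -c "
from h import *
st()"; python3 -m inch '[0,0,2,0,0,0,10, 0,0,2,0,0,0,10, 0,0,1,0,0,0,10, 0,0,1,0,0,0,10, 0,0,1,0,0,0,10, 0,0,0,0,0,0,10, 0,0,0,0,0,0,10, 0,0,0,0,0,0,10]'; python3 -c "
from h import *
st()"
```

```text
time: 10.05
tool_pos: [0.5618, 0.2057, 0.1552]
tcp_rot: [-2.306, -2.133, 0.0]
wrist_force: [0.6, -0.5, -0.4]
width: 0.278
grip_force: 30.5
t 10.05 p [561.8 205.7 155.2] yaw 85.55 tilt [-0.     -0.0001] F [ 0.55 -0.46 -0.37] M [-0.03   0.005  0.049] w 23.8 g 30.5
time: 10.85
tool_pos: [0.5619, 0.2057, 0.1483]
tcp_rot: [2.306, 2.134, 0.0]
wrist_force: [0.8, 0.9, -0.1]
width: 0.276
grip_force: 30.6
t 10.85 p [561.9 205.7 148.3] yaw 85.55 tilt [0. 0.] F [ 0.76  0.85 -0.14] M [ 0.02  -0.03  -0.035] w 23.6 g 30.6
```

```bash
python3 -m inch '[0,0,1.5,0,0,0,10, 0,0,1.5,0,0,0,10, 0,0,1.5,0,0,0,10, 0,0,1.5,0,0,0,10, 0,0,1,0,0,0,10, 0,0,1,0,0,0,10, 0,0,0,0,0,0,10, 0,0,0,0,0,0,10]'; python3 -c "
from h import *
st()"; python3 -m inch '[0,0,1,0,0,0,10, 0,0,1,0,0,0,10, 0,0,1,0,0,0,10, 0,0,1,0,0,0,10, 0,0,1,0,0,0,10, 0,0,0,0,0,0,10, 0,0,0,0,0,0,10, 0,0,0,0,0,0,10]'; python3 -c "
from h import *
st();snap('wrist','w6');g=cv2.GaussianBlur(cv2.cvtColor(load('w6')[0],cv2.COLOR_RGB2GRAY),(1,5),0)
for v in(180,210):print(v,g[v,235:310].tolist())"
```

```text
time: 11.65
tool_pos: [0.5618, 0.2057, 0.1403]
tcp_rot: [-2.306, -2.133, 0.0]
wrist_force: [-0.6, 0.3, -0.6]
width: 0.277
grip_force: 30.6
t 11.65 p [561.8 205.7 140.3] yaw 85.55 tilt [-0.     -0.0001] F [-0.58  0.29 -0.62] M [-0.033 -0.014 -0.004] w 23.6 g 30.6
time: 12.45
tool_pos: [0.5618, 0.2057, 0.1353]
tcp_rot: [-2.306, -2.133, 0.0]
wrist_force: [-0.8, -0.0, -1.3]
width: 0.28
grip_force: 30.6
t 12.45 p [561.8 205.7 135.3] yaw 85.55 tilt [ 0. -0.] F [-0.77 -0.02 -1.31] M [-0.015 -0.036  0.04 ] w 23.9 g 30.6
180 [104, 100, 107, 118, 114, 115, 115, 114, 112, 116, 113, 118, 112, 102, 118, 122, 127, 128, 127, 126, 125, 123, 124, 124, 121, 104, 90, 72, 51, 53, 47, 54, 48, 70, 110, 105, 107, 104, 102, 104, 103, 105, 103, 105, 104, 103, 105, 103, 104, 102, 100, 101, 101, 102, 100, 99, 101, 100, 101, 101, 99, 102, 101, 99, 102, 100, 99, 101, 102, 95, 74, 75, 81, 78, 78]
210 [121, 101, 76, 114, 170, 162, 166, 169, 172, 173, 174, 170, 170, 164, 132, 117, 122, 126, 125, 125, 125, 124, 122, 125, 121, 111, 99, 76, 57, 91, 125, 116, 112, 106, 97, 93, 83, 73, 58, 78, 107, 103, 104, 102, 102, 102, 104, 105, 83, 65, 89, 98, 103, 103, 102, 104, 100, 95, 90, 84, 75, 58, 65, 105, 100, 100, 100, 98, 101, 100, 100, 100, 100, 101, 99]
```

Leaf a goes right through with no force, so it is loose. I'll hang it back.

```bash
python3 -m inch '[0,0,-25,0,0,0,10, 0,0,-40,0,0,0,10, 0,0,-35,0,0,0,10, -39,-5,0,0,0,-0.2,10, -39,-5,0,0,0,-0.2,10, -39,-5,0,0,0,-0.2,10, -39,-5,0,0,0,-0.2,10, -39,-5,0,0,0,-0.2,10]' >/dev/null && python3 -m inch '[-39,-5,0,0,0,-0.2,10, -39,-5,0,0,0,-0.2,10, -39,-5,0,0,0,-0.2,10, -39,-5,0,0,0,-0.2,10, -39,-5,0,0,0,-0.2,10, -39,-5,0,0,0,-0.2,10, -39,-5,0,0,0,0,10, 0,0,0,0,0,0,10]' >/dev/null && python3 -m inch '[0,0,0,0,0,0,10, 0,0,0,0,0,0,10, 0,0,0,0,0,0,10, 0,0,0,0,0,0,10, 0,0,0,0,0,0,10, 0,0,0,0,0,0,10, 0,0,0,0,0,0,10, 0,0,0,0,0,0,10]'>/dev/null ; python3 -c "
from h import *
st()
plan([.474,-.2577,.15],87.7,4,1)"
```

```text
t 14.90 p [ 474.7 -257.8  235.3] yaw 87.76 tilt [-0.0001  0.0001] F [-0.6  -0.33 -0.84] M [-0.021  0.034 -0.002] w 23.9 g 30.5
[0.0, -0.2, 21.3] [0.0, 0.0, 0.0]
[0.0, -0.2, 21.3] [0.0, 0.0, 0.0]
[0.0, -0.2, 21.3] [0.0, 0.0, 0.0]
[0.0, -0.2, 21.3] [0.0, 0.0, 0.0]
```

```bash
python3 -m inch '[0,-0.7,40,0,0,0,10, 0,0,40,0,0,0,10, 0,0,30,0,0,0,10, 0,0,25,0,0,0,10, 0,0,20,0,0,0,10, 0,0,12,0,0,0,10, 0,0,0,0,0,0,10, 0,0,0,0,0,0,10]' >/dev/null; python3 -c "
from h import *
st()"; python3 -m inch '[0,0,0.5,0,0,0,10, 0,0,0.5,0,0,0,10, 0,0,0.5,0,0,0,10, 0,0,0.5,0,0,0,10, 0,0,0,0,0,0,10, 0,0,0,0,0,0,10, 0,0,0,0,0,0,10, 0,0,0,0,0,0,10]' >/dev/null; python3 -c "
from h import *
st()"
```

```text
t 15.70 p [ 474.4 -258.2   68.8] yaw 87.75 tilt [-0.0003  0.0006] F [ 0.53 -0.52 -0.37] M [ 0.012  0.022 -0.019] w 23.8 g 30.6
t 16.50 p [ 473.9 -257.9   66.3] yaw 87.75 tilt [ 0. -0.] F [-0.82 -0.7  -0.76] M [ 0.021 -0.038 -0.011] w 23.4 g 30.6
```

```bash
python3 -m inch '[0,0,0.5,0,0,0,10, 0,0,0.5,0,0,0,10, 0,0,0.5,0,0,0,10, 0,0,0,0,0,0,10, 0,0,0,0,0,0,10, 0,0,0,0,0,0,10, 0,0,0,0,0,0,10, 0,0,0,0,0,0,10]' >/dev/null; python3 -c "
from h import *
st()"
```

```text
t 17.30 p [ 474.  -258.    65.4] yaw 87.75 tilt [-0.  0.] F [-2.34  1.    4.62] M [ 0.255  0.408 -0.017] w 23.7 g 31.3
```

Leaf a touches the rails (4.6 N at TCP z=65.4). I'll release and go to leaf b.

```bash
python3 -m inch '[0,0,-0.5,0,0,0,50, 0,0,0,0,0,0,50, 0,0,0,0,0,0,50, 0,0,0,0,0,0,50, 0,0,-20,0,0,0,50, 0,0,-30,0,0,0,50, 0,0,-20,0,0,0,50, 28,0,0,0,0,0,50]' >/dev/null; python3 -m inch '[28,0,0,0,0,0,50, 28,0,0,0,0,0,50, 28,0,0,0,0,0,50, 28,0,0,0,0,0,50, 29,0,0,0,0,0,50, 0,0,0,0,0,0,50, 0,0,0,0,0,0,50, 0,0,0,0,0,0,50]' >/dev/null
python3 - <<'E'
from h import *
st();snap('wrist','w7');im,K,T=load('w7');h=cv2.cvtColor(im,cv2.COLOR_RGB2HSV)
for v in range(180,300,8):
    m=np.where((h[v,150:400,0]<28)&(h[v,150:400,0]>8)&(h[v,150:400,1]>70))[0]+150
    print(v,(m.min(),m.max(),len(m)) if len(m) else None)
print(h[180:300:4,278].tolist())
E
```

```text
t 18.90 p [480.6 -89.6 135.3] yaw 87.74 tilt [-0.0004  0.0001] F [-0.21 -0.88 -0.29] M [ 0.006  0.004 -0.   ] w 50.0 g 0.0
180 (np.int64(242), np.int64(307), 66)
188 (np.int64(243), np.int64(307), 65)
196 (np.int64(243), np.int64(307), 65)
204 (np.int64(244), np.int64(306), 63)
212 (np.int64(244), np.int64(306), 63)
220 (np.int64(244), np.int64(306), 63)
228 (np.int64(245), np.int64(306), 62)
236 (np.int64(245), np.int64(306), 62)
244 (np.int64(245), np.int64(305), 61)
252 (np.int64(246), np.int64(305), 60)
260 (np.int64(246), np.int64(305), 60)
268 (np.int64(225), np.int64(305), 61)
276 (np.int64(200), np.int64(355), 61)
284 (np.int64(247), np.int64(304), 58)
292 (np.int64(224), np.int64(337), 60)
[[17, 123, 131], [15, 119, 133], [19, 109, 101], [20, 113, 102], [18, 116, 99], [17, 101, 119], [18, 106, 108], [18, 102, 115], [19, 100, 115], [17, 111, 115], [19, 100, 148], [19, 108, 142], [19, 106, 137], [19, 105, 136], [18, 97, 140], [19, 104, 133], [19, 104, 128], [18, 107, 129], [18, 104, 125], [19, 103, 129], [18, 107, 131], [18, 107, 88], [19, 106, 108], [21, 102, 105], [16, 107, 107], [20, 108, 109], [19, 104, 105], [19, 108, 147], [18, 106, 130], [17, 112, 132]]
```

Run:
```python
from h import *
im,K,T=load('w7')
for p in((278,219),(278,264)):print((onz(K,T,*p,.103)*1000).round(1))
g=cv2.blur(im[235:250].astype(np.float32).mean(0)[None],(1,1))[0];print(g[240:312].astype(int)[:,[0,2]].tolist())
```

```text
[481.9 -73.4 103. ]
[ 480.7 -104.2  103. ]
[[152, 136], [152, 136], [151, 136], [153, 139], [145, 129], [126, 82], [139, 71], [143, 76], [132, 70], [115, 61], [134, 72], [134, 72], [132, 72], [133, 71], [137, 74], [139, 75], [144, 76], [133, 72], [102, 60], [128, 75], [130, 77], [132, 78], [130, 77], [131, 77], [131, 78], [131, 77], [131, 78], [130, 76], [131, 78], [131, 77], [129, 76], [130, 77], [131, 76], [131, 77], [131, 77], [132, 78], [132, 77], [133, 78], [133, 78], [133, 79], [133, 78], [133, 78], [132, 78], [133, 79], [133, 78], [133, 79], [133, 79], [132, 77], [132, 77], [134, 80], [134, 78], [133, 78], [123, 73], [109, 64], [86, 51], [89, 49], [144, 78], [147, 79], [139, 74], [120, 65], [98, 52], [108, 57], [130, 70], [126, 68], [126, 66], [108, 52], [105, 81], [157, 143], [159, 143], [157, 140], [155, 140], [155, 139]]
```

```bash
python3 -m inch '[0.5,-1,25,0,0,0,50, 0,0,25,0,0,0,50, 0,0,14,0,0,0,50, 0,0,6,0,0,0,50, 0,0,0,0,0,0,50, 0,0,0,0,0,0,10, 0,0,0,0,0,0,10, 0,0,0,0,0,0,10]' >/dev/null;python3 -c "
from h import *
st()"; python3 -m inch '[0,0,0,0,0,0,10, 0,0,0,0,0,0,10, 0,0,0,0,0,0,10, 0,0,-20,0,0,0,10, 0,0,-40,0,0,0,10, 0,0,-40,0,0,0,10, 0,0,0,0,0,0,10, 0,0,0,0,0,0,10]' >/dev/null; python3 -c "
from h import *
st()
plan([.5385,.1435,.2296],85.5,8,1)"
```

```text
t 19.75 p [480.7 -88.8  66.5] yaw 87.76 tilt [-0.0006  0.0024] F [-1.03 -0.18  2.57] M [-0.053 -0.013 -0.032] w 23.6 g 28.9
t 20.55 p [480.2 -88.6 166.3] yaw 87.76 tilt [-0.0004  0.0023] F [-0.27  0.24 -0.18] M [0.008 0.045 0.04 ] w 23.5 g 28.7
[29.3, 6.2, -7.9] [0.0, 0.0, 0.3]
[29.3, 6.0, -7.9] [0.0, 0.0, 0.3]
[29.3, 5.9, -7.9] [0.0, 0.0, 0.3]
[29.4, 5.7, -7.9] [0.0, 0.0, 0.3]
[29.4, 5.6, -7.9] [0.0, 0.0, 0.3]
[29.4, 5.4, -7.9] [0.0, 0.0, 0.3]
[29.4, 5.3, -7.9] [0.0, 0.0, 0.3]
[29.5, 5.1, -7.9] [0.0, 0.0, 0.3]
```

```bash
python3 -m inch '[37.3,8,-15,0,0,0.3,10, 37.3,8,-15,0,0,0.3,10, 37.3,8,-9,0,0,0.3,10, 37.3,8,0,0,0,0.3,10, 37.3,8,0,0,0,0.3,10, 37.3,8,0,0,0,0.3,10, 37.3,8,0,0,0,0.2,10, 37.3,8,0,0,0,0.2,10]' >/dev/null; python3 -m inch '[0,0,0,0,0,0,10, 0,0,0,0,0,0,10, 0,0,10,0,0,0,10, 0,0,10,0,0,0,10, 0,0,10,0,0,0,10, 0,0,0,0,0,0,10, 0,0,0,0,0,0,10, 0,0,0,0,0,0,10]' >/dev/null
python3 - <<'E'
from h import *
st();snap('wrist','w8');im,K,T=load('w8');h=cv2.cvtColor(im,cv2.COLOR_RGB2HSV)
for v in range(220,300,6):
    m=np.where((h[v,230:330,0]<28)&(h[v,230:330,0]>8)&(h[v,230:330,1]>70))[0]+230
    print(v,(m.min(),m.max(),len(m)) if len(m) else None)
g=cv2.GaussianBlur(cv2.cvtColor(im,cv2.COLOR_RGB2GRAY),(1,5),0)
for v in(180,200,215):print(v,g[v,245:315].tolist())
E
```

```text
t 22.15 p [560.9 205.6 174.7] yaw 85.53 tilt [0.0003 0.0008] F [0.6  0.81 0.4 ] M [-0.029  0.029 -0.08 ] w 23.7 g 28.7
220 (np.int64(273), np.int64(283), 11)
226 (np.int64(273), np.int64(284), 12)
232 (np.int64(272), np.int64(284), 13)
238 (np.int64(272), np.int64(284), 13)
244 (np.int64(257), np.int64(299), 43)
250 (np.int64(256), np.int64(300), 45)
256 (np.int64(254), np.int64(302), 49)
262 (np.int64(253), np.int64(303), 51)
268 (np.int64(252), np.int64(304), 53)
274 (np.int64(251), np.int64(305), 55)
280 (np.int64(250), np.int64(306), 57)
286 (np.int64(249), np.int64(309), 60)
292 (np.int64(245), np.int64(307), 60)
298 (np.int64(250), np.int64(307), 58)
180 [89, 134, 175, 170, 167, 167, 169, 171, 174, 170, 145, 114, 126, 128, 129, 126, 126, 123, 124, 120, 99, 74, 74, 132, 131, 118, 110, 102, 93, 78, 62, 83, 107, 104, 104, 104, 104, 107, 97, 67, 73, 76, 75, 76, 75, 76, 74, 75, 77, 76, 75, 81, 82, 80, 84, 79, 80, 80, 81, 80, 80, 82, 81, 81, 78, 76, 79, 77, 78, 83]
200 [91, 95, 162, 177, 171, 170, 166, 170, 166, 172, 158, 105, 120, 125, 128, 127, 124, 123, 122, 122, 104, 79, 74, 113, 121, 115, 105, 98, 88, 78, 59, 77, 106, 104, 105, 103, 106, 107, 93, 65, 92, 100, 102, 106, 102, 101, 96, 87, 78, 57, 68, 106, 102, 99, 101, 101, 99, 99, 100, 100, 103, 102, 99, 79, 75, 78, 77, 79, 82, 95]
215 [109, 84, 123, 180, 174, 169, 166, 168, 171, 176, 172, 137, 118, 123, 127, 125, 125, 126, 123, 122, 111, 84, 73, 98, 123, 112, 106, 98, 89, 83, 75, 83, 104, 102, 100, 101, 101, 104, 93, 67, 91, 100, 104, 102, 104, 99, 95, 84, 75, 59, 78, 106, 101, 99, 101, 100, 101, 99, 99, 99, 102, 101, 87, 76, 77, 77, 79, 78, 91, 101]
```

Leaf b's blade is centred at u≈278, with the pad face at ~284.5 and the rib crest at ~275. I'll shift +0.5 mm toward the pad and lower gently.

```bash
python3 -m inch '[0,0.5,5,0,0,0,10, 0,0,5,0,0,0,10, 0,0,4,0,0,0,10, 0,0,3,0,0,0,10, 0,0,1,0,0,0,10, 0,0,1,0,0,0,10, 0,0,0,0,0,0,10, 0,0,0,0,0,0,10]'>/dev/null; python3 -c "
from h import *
st()"; python3 -m inch '[0,0,1,0,0,0,10, 0,0,1,0,0,0,10, 0,0,1,0,0,0,10, 0,0,0,0,0,0,10, 0,0,0,0,0,0,10, 0,0,0,0,0,0,10, 0,0,0,0,0,0,10, 0,0,0,0,0,0,10]'>/dev/null; python3 -c "
from h import *
st()"
```

```text
t 23.00 p [561.2 205.7 155.4] yaw 85.55 tilt [0.0001 0.0003] F [ 0.42  0.2  -0.46] M [-0.005  0.067  0.006] w 23.8 g 28.7
t 23.80 p [561.6 205.8 152.7] yaw 85.55 tilt [0.0004 0.0012] F [2.59 0.03 1.05] M [ 0.025 -0.466 -0.013] w 24.1 g 29.0
```

```bash
python3 -m inch '[0,0,1,0,0,0,10, 0,0,1,0,0,0,10, 0,0,1,0,0,0,10, 0,0,0,0,0,0,10, 0,0,0,0,0,0,10, 0,0,0,0,0,0,10, 0,0,0,0,0,0,10, 0,0,0,0,0,0,10]'>/dev/null; python3 -c "
from h import *
st()"; python3 -m inch '[0,0,1,0,0,0,10, 0,0,1,0,0,0,10, 0,0,1,0,0,0,10, 0,0,0,0,0,0,10, 0,0,0,0,0,0,10, 0,0,0,0,0,0,10, 0,0,0,0,0,0,10, 0,0,0,0,0,0,10]'>/dev/null; python3 -c "
from h import *
st();snap('wrist','w9');g=cv2.GaussianBlur(cv2.cvtColor(load('w9')[0],cv2.COLOR_RGB2GRAY),(1,5),0)
for v in(180,210):print(v,g[v,235:310].tolist())"
```

```text
t 24.60 p [561.8 206.  151.5] yaw 85.55 tilt [0.0008 0.0019] F [-1.61 -0.95 11.06] M [-0.139  0.072  0.011] w 23.9 g 30.2
t 25.40 p [561.4 205.8 146.4] yaw 85.55 tilt [0.0003 0.0008] F [2.56 1.07 4.28] M [ 0.113 -0.578  0.021] w 23.6 g 29.3
180 [93, 79, 132, 184, 177, 176, 175, 169, 166, 165, 168, 171, 160, 106, 121, 126, 127, 127, 129, 126, 126, 125, 123, 109, 96, 75, 50, 51, 51, 53, 54, 53, 52, 50, 80, 110, 103, 106, 104, 103, 103, 103, 104, 104, 103, 104, 105, 107, 97, 76, 73, 76, 74, 75, 76, 77, 77, 74, 77, 76, 77, 76, 75, 73, 75, 76, 78, 75, 76, 76, 79, 73, 76, 79, 76]
210 [125, 106, 78, 100, 175, 166, 169, 172, 171, 170, 170, 171, 170, 153, 110, 123, 129, 127, 127, 127, 125, 126, 126, 121, 103, 85, 59, 68, 115, 122, 113, 109, 100, 96, 87, 77, 59, 69, 108, 103, 103, 102, 104, 104, 103, 102, 103, 106, 94, 61, 80, 100, 101, 103, 102, 102, 100, 96, 91, 80, 71, 57, 80, 102, 100, 101, 100, 99, 99, 101, 102, 101, 99, 98, 100]
```

```bash
python3 -m inch '[0,0,1,0,0,0,10, 0,0,1,0,0,0,10, 0,0,1,0,0,0,10, 0,0,1,0,0,0,10, 0,0,0,0,0,0,10, 0,0,0,0,0,0,10, 0,0,0,0,0,0,10, 0,0,0,0,0,0,10]'>/dev/null; python3 -c "
from h import *
st()"; python3 -m inch '[0,0,1,0,0,0,10, 0,0,1,0,0,0,10, 0,0,1,0,0,0,10, 0,0,1,0,0,0,10, 0,0,0,0,0,0,10, 0,0,0,0,0,0,10, 0,0,0,0,0,0,10, 0,0,0,0,0,0,10]'>/dev/null; python3 -c "
from h import *
st()"
```

```text
t 26.25 p [561.  205.5 142. ] yaw 85.55 tilt [-0.0003 -0.0003] F [ 4.08 -0.07  0.91] M [-0.125 -0.904 -0.042] w 24.0 g 28.8
t 27.05 p [561.1 205.7 138.2] yaw 85.55 tilt [ 0.0001 -0.0001] F [4.34 1.09 2.61] M [ 0.027 -0.931  0.043] w 23.7 g 29.1
```

```bash
python3 -m inch '[0,0.2,1,0,0,0,10, 0,0.2,1,0,0,0,10, 0,0,1,0,0,0,10, 0,0,1,0,0,0,10, 0,0,1,0,0,0,10, 0,0,0,0,0,0,10, 0,0,0,0,0,0,10, 0,0,0,0,0,0,10]'>/dev/null
python3 - <<'E'
from h import *
st();snap('wrist','w10');im,K,T=load('w10');h=cv2.cvtColor(im,cv2.COLOR_RGB2HSV)
for v in range(215,262,3):
    m=np.where((h[v,230:330,0]<28)&(h[v,230:330,0]>8)&(h[v,230:330,1]>70))[0]+230
    print(v,(m.min(),m.max(),len(m)) if len(m) else None)
g=cv2.GaussianBlur(cv2.cvtColor(im,cv2.COLOR_RGB2GRAY),(1,5),0)
print(g[210,235:310].tolist())
s=sensors.read_state();tx=R.from_rotvec(s['tcp_rot']).as_matrix()[:,0]
for z in(.121,.125,.129):print(z,proj(K,T,np.r_[(s['tool_pos']+.016*tx)[:2],z]))
E
```

```text
t 27.85 p [561.3 205.6 133. ] yaw 85.55 tilt [-0.0001 -0.0004] F [ 3.07 -0.01  0.85] M [-0.129 -0.815  0.013] w 23.7 g 29.0
215 None
218 (np.int64(273), np.int64(284), 12)
221 (np.int64(273), np.int64(284), 12)
224 (np.int64(273), np.int64(284), 12)
227 (np.int64(272), np.int64(284), 13)
230 (np.int64(272), np.int64(284), 13)
233 (np.int64(272), np.int64(284), 13)
236 (np.int64(272), np.int64(284), 13)
239 (np.int64(272), np.int64(285), 14)
242 (np.int64(258), np.int64(298), 41)
245 (np.int64(257), np.int64(300), 44)
248 (np.int64(256), np.int64(300), 45)
251 (np.int64(256), np.int64(301), 46)
254 (np.int64(254), np.int64(302), 49)
257 (np.int64(253), np.int64(302), 50)
260 (np.int64(253), np.int64(303), 51)
[118, 180, 168, 167, 164, 162, 161, 169, 172, 178, 166, 118, 122, 125, 128, 126, 126, 126, 126, 124, 126, 122, 108, 97, 78, 46, 78, 129, 118, 112, 108, 103, 97, 92, 83, 65, 55, 76, 110, 105, 103, 103, 102, 104, 104, 102, 101, 104, 104, 83, 66, 89, 97, 100, 103, 102, 105, 102, 97, 91, 85, 77, 63, 58, 95, 103, 103, 100, 101, 98, 101, 99, 97, 103, 100]
0.121 [276.96656392 233.01739095]
0.125 [276.94502978 236.08056197]
0.129 [276.92248167 239.28796683]
```

Run:
```python
from h import *
for f,p,hw,zo in(('w6',(561.8,205.7,135.3),.013,7.5),('w10',(561.3,205.6,133.0),.016,8)):
    im,K,T=load(f);h=cv2.cvtColor(im,cv2.COLOR_RGB2HSV)
    for v in range(232,256):
        m=((h[v,230:330,0]<28)&(h[v,230:330,0]>8)&(h[v,230:330,1]>70)).sum()
        if m>30: break
    tx=np.array([.0776,.997]); e=np.array(p[:2])/1000+hw*tx
    print(f,'edge row',v,'pred',[(z,proj(K,T,np.r_[e,(p[2]-z)/1000])[1].round(1)) for z in(4,6,8,10)])
    # blade lower end +y edge
    print('  top row of brown',[ (v,int(((h[v,268:290,0]<28)&(h[v,268:290,0]>8)&(h[v,268:290,1]>70)).sum())) for v in range(205,222,2)])
```

```text
w6 edge row 249 pred [(4, np.float64(244.6)), (6, np.float64(242.9)), (8, np.float64(241.3)), (10, np.float64(239.7))]
  top row of brown [(205, 0), (207, 0), (209, 0), (211, 0), (213, 0), (215, 0), (217, 0), (219, 7), (221, 7)]
w10 edge row 241 pred [(4, np.float64(239.3)), (6, np.float64(237.7)), (8, np.float64(236.1)), (10, np.float64(234.5))]
  top row of brown [(205, 0), (207, 0), (209, 0), (211, 0), (213, 0), (215, 0), (217, 11), (219, 12), (221, 12)]
```

Force is steady (Fx ≈3 N from the rib), and the handle underside is at about 125 mm. I'll release and back off upward.

```bash
python3 -m inch '[0,0,0,0,0,0,28, 0,0,0,0,0,0,34, 0,0,0,0,0,0,45, 0,0,0,0,0,0,45, 0,0,0,0,0,0,45, 0,0,-10,0,0,0,45, 0,0,-20,0,0,0,45, 0,0,-30,0,0,0,45]'>/dev/null; python3 -m inch '[-20,-5,-20,0,0,0,45, -20,-5,-10,0,0,0,45, -20,-5,0,0,0,0,45, 0,0,0,0,0,0,45, 0,0,0,0,0,0,45, 0,0,0,0,0,0,45, 0,0,0,0,0,0,45, 0,0,0,0,0,0,45]'>/dev/null; python3 -c "
from h import *
st();snap('wrist','w11');snap('scene','s11');snap('top','t11')
a=load('w11')[0][30:270,200:440]; b=load('s11')[0][120:340,160:420]
f=lambda c,s:cv2.resize(c,s,interpolation=cv2.INTER_CUBIC)
c=np.hstack([f(a,(400,400)),f(b,(400,400))]); cv2.imwrite('pics/fin.png',np.clip(c[:,:,::-1].astype(float)*1.5,0,255).astype('uint8'))"
```

```text
t 29.50 p [541.8 147.6 222.9] yaw 85.59 tilt [-0.0001 -0.0007] F [ 0.37 -0.27 -0.04] M [ 0.008 -0.016 -0.007] w 44.9 g 0.0
```

View pics/fin.png

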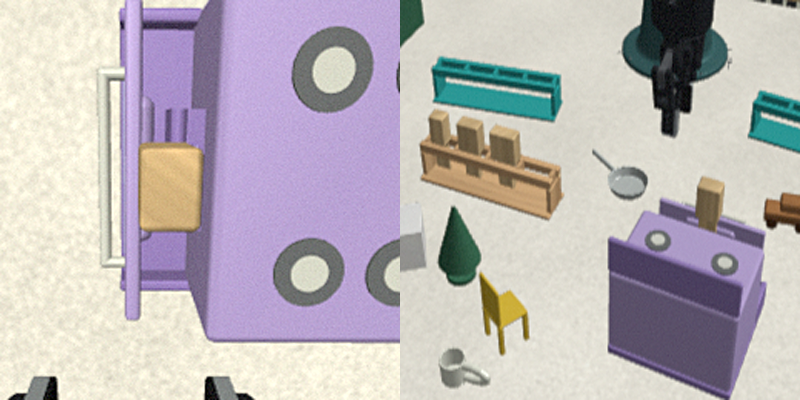

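Left: leaf b's handle sits square over the gap between flap and body. Right: it stands upright in the oven, with the other three leaves in the stand. Quick numeric check of its height and the flap shift.

Run:
```python
from h import *
im,K,T=load('s11');im2,K2,T2=load('w11')
h=cv2.cvtColor(im,cv2.COLOR_RGB2HSV);m=((h[...,0]<25)&(h[...,0]>8)&(h[...,1]>70)).astype('uint8')
n,l,s,c=cv2.connectedComponentsWithStats(m[200:270,340:390]);i=1+np.argmax(s[1:,4]);print(s[i],c[i])
M=(l==i);[print(200+r,np.where(M[r])[0]+340) for r in range(s[i][1],s[i][1]+s[i][3],3)]
# handle top corners from wrist ray at z=170 and projected into scene
for z in(.165,.170,.175):
    P=[onz(K2,T2,u,v,z) for u,v in((284,116),(321.2,116),(321.2,168.6),(284,168.6))]
    print(z,[proj(K,T,p).round(1).tolist() for p in P],'sizes',[round(float(np.linalg.norm(P[a]-P[b])*1000),1) for a,b in((0,1),(1,2))],'ctr',(np.mean(P,0)*1000).round(1))
g=cv2.GaussianBlur(cv2.cvtColor(im2,cv2.COLOR_RGB2GRAY),(1,5),0)
for v in(100,180):
    print(v,g[v,260:335].tolist(), [ (onz(K2,T2,u,v,.115)*1000).round(1).tolist() for u in(270,280)])
```

```text
[ 12  17  19  30 415] [20.77349398 31.25783133]
217 [357]
220 [355 356 357 358 359 360 361 362 363 364 365 366 367 368 369]
223 [354 355 356 357 358 359 360 361 362 363 364 365 366 367 368 369 370]
226 [353 354 355 356 357 358 359 360 361 362 363 364 365 366 367 368 369]
229 [353 354 355 356 357 358 359 360 361 362 363 364 365 366 367 368 369]
232 [353 354 355 356 357 358 359 360 361 362 363 364 365 366 367 368]
235 [353 354 355 356 357 358 359 360 361 362 363 364 365 366 367 368]
238 [352 353 354 355 356 357 358 359 360 361 362 363 364 365 366 367]
241 [355 356 357 358 359 360 361 362 363 364 365 366]
244 [354 355 356 357 358 359 360 361 362 363 364 365]
0.165 [[372.0, 222.2], [368.4, 228.6], [352.3, 224.7], [356.3, 218.1]] sizes [23.1, 33.2] ctr [562.6 204.5 165. ]
0.17 [[372.3, 220.2], [368.8, 226.5], [353.1, 222.7], [357.0, 216.2]] sizes [22.6, 32.4] ctr [562.3 205.2 170. ]
0.175 [[372.7, 218.2], [369.3, 224.3], [353.9, 220.6], [357.7, 214.4]] sizes [22.0, 31.6] ctr [562.  205.9 175. ]
100 [149, 151, 146, 130, 108, 88, 127, 166, 158, 160, 163, 149, 99, 100, 120, 100, 125, 136, 132, 128, 125, 124, 123, 98, 79, 96, 118, 109, 101, 90, 81, 64, 77, 110, 105, 103, 104, 105, 102, 77, 56, 59, 67, 93, 97, 100, 105, 102, 92, 85, 71, 61, 78, 105, 101, 100, 100, 99, 97, 98, 100, 100, 97, 83, 71, 74, 77, 75, 74, 80, 94, 105, 115, 117, 116] [[542.9, 232.1, 115.0], [550.5, 231.5, 115.0]]
180 [139, 148, 152, 145, 130, 107, 97, 146, 160, 158, 159, 165, 147, 88, 107, 101, 120, 123, 121, 120, 118, 117, 109, 81, 74, 103, 98, 98, 97, 98, 97, 97, 98, 99, 98, 97, 98, 98, 97, 98, 97, 98, 96, 96, 98, 98, 99, 97, 97, 98, 99, 87, 73, 70, 73, 74, 73, 73, 74, 75, 74, 74, 77, 74, 74, 82, 96, 110, 116, 116, 117, 116, 118, 118, 122] [[537.5, 169.5, 115.0], [545.7, 168.8, 115.0]]
```

```bash
python3 -c "
from workcell import job
print(job.finish_job())"
```

```text
the job is handed in; nothing more can be done
None
```

The 5 mm leaf slid through loose and hangs back in the stand; the 8 mm leaf is the first that binds, and I left it upright in the gap with its handle's underside level with the oven top to within about 2 mm, then handed the job in at about 30 s.

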